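Hold the column clamp open at its mark

ROBOT

A 6-joint arm with a two-finger parallel gripper is mounted at the origin on the work surface. World frame = base frame: x ahead of the robot, y to its left, z up, the work surface at z = 0. Lengths are in m, angles in rad, forces in N, time in s.
With the tool pointing down it reaches from about 0.4 to 0.825 m from the base axis. Payload 7 kg.
Tool frame: the origin (TCP) lies on the centre line of the jaws, within the pads' length; the fingertips stand 22 mm ahead of it and the grasp point (between the pads) lies 3 mm ahead of it; z points along the fingers, y is the line along which they close (so a half turn about z gives the same grasp; the last joint's range is limited). The gripper opens to 88 mm and grips with 3 to 60 N. Pads are 19 mm wide; open, the fingers measure 130 mm over their backs; the gripper's body (78 mm by 193 mm) begins 47 mm behind the grasp point.
Start: joints at [-0.929, 0.359, 0.012, 0, -1.224, -0.288], TCP at [0.234, -0.633, 0.249] pointing down, gripper open.
Joint ranges: [-3.07, 3.07], [-1.43, 2.12], [-1.02, 1.25], [-3.03, 1.67], [-3.05, -0], [-3.03, 3.03]. Speed limits (rad/s): [2.39, 2.39, 3.01, 3.14, 3.14, 3.14].

INTERFACE

Orientations are given as [roll, pitch, yaw] about the fixed x, y, z axes, in that order (R = Rz(yaw) Ry(pitch) Rx(roll)).
In Python, from station import arm gives the robot as it stands.
- The arm moves only by the tool arm_command, never from a script. Its argument "series" is one flat list of numbers, 7 for each row, row after row: the turn, a rotation vector about the tool's x, y, z each as a share of 90 degrees, from -1 to 1, then the shift along the tool's x, y, z each as a share of 0.1 m, from -1 to 1, then the opening, from 0 (shut) to 1 (fully open). A call has 1 to 8 rows; each row is the pose to reach, as a shift and turn from the pose commanded when the call began, along the tool's axes at that moment; what a row does not reach only later rows make up. A row lasts 1/8 s, in which the tool goes at most 62.5 mm and 10.7 degrees, less where a joint would pass 70% of its speed; a pose out of reach is approached as far as the arm can. A call with a number of a shift or a turn outside -1 to 1 is refused whole. A call with a gripper value outside its range is refused whole. The fingers move at their own pace and stop on an object; "force" is the grip in N (left out, the last holds). Time passes only in rows, so rows that repeat a pose let the fingers close. It gives the time, the measured TCP pose, the force, the opening and the grip force at its end, in the units of the state.
- arm.get_state(): the state, without advancing time (a new reading comes with each control period).
- arm.grab_frame(name): name is "scene" or "top"; returns the picture (400x640x3 uint8, blue, green, red); there is no depth.
- arm.camera_model(name): a dict with "fovy" (degrees; the focal length in pixels is half the picture's height over the tangent of half this angle, whatever the lens; pixels are square), "cx", "cy" (the principal point, pixels), "pose" (4x4, takes a point from camera to world coordinates). Camera axes: x right, y down, z forward; pixel columns grow to the right and rows downward; lengths in m; the calibration is good to about 2 mm. A picture is of the moment at which its call begins. camera_model takes no time and is no camera call.
- arm.job_done(): hands the job in; it is judged then, once.
The state is a dict: "t": time; "q": joint angles; "qd": joint speeds; "joint_efforts": joint torques, N m; "eef_pos": TCP position; "ee_rot": TCP orientation; "force": force on the tool from outside, world axes, zero at the start; "moment": the same for the moment, N m; "width": finger opening in m; "gripper_force": force on a finger pad.
Only numpy, scipy, OpenCV 4.12 (cv2) and the standard library are available. Lean on these libraries where they do the work, as an engineer would, in place of code of your own. Each camera call takes 0.05 s, during which the arm holds its last target. There are 200 camera calls.

TASK

A colleague wants to set a glass column into the bench clamp. Wind the travel stop fully back by turning the hand crank clockwise (seen from above) until it will go no further, nearly two turns; then pull the spring-loaded jaw open by its handle bar until its pointer is level with the mark beside it, and keep holding it there: the program finishes while the gripper still grips the bar. Leave the mark and the other things on the bench where they are.

Things in the scene. Friction and masses are not known exactly. Their poses are not given: they have to be found in the camera images.
- clamp: Clamp fixed to the bench: grey painted plate 12 mm thick, 280 x 180 mm, with a wing on +y. Origin under the plate; x points away from the robot (yaw within 0.3 rad), y left, z up. In this frame: fixed white jaw x 92 to 135 mm, top z 75; white winder box 80 x 80 mm on the wing, top z 62, its upright crank axis at x 0, y +150 mm. The moving white jaw is nearer the robot and opens along -x.
- jaw (a joint): Opening of the moving jaw in m: 0 closed, grows as it is pulled along the clamp's -x, towards the robot. A spring always pulls it shut: about 4 N closed plus 1.1 N per 10 mm (about 10 N at the mark); let go, it snaps shut. The jaw is 40 x 80 mm in x and y with rubber faces, top at z 75 mm.
- bar: The moving jaw's handle: a steel roller sleeve, 16 mm diameter, 50 mm long, on an upright steel staple on top of the jaw. It lies level along the clamp's y, its centre line at z 115 mm over the bench, 40 mm above the jaw's top; the staple's legs (12 mm) are 64 mm apart. It can spin about its own line. Origin at its centre.
- bar_mid (a point): Middle of the level length of the handle bar, on its centre line (z 115 mm). Grip here from above with the fingers on the bar's near and far sides (closing along the clamp's x).
- pointer (a point): Tip of the flat steel pointer that sticks out of the -y side of the moving jaw, 28 mm above the bench; travels with the jaw.
- mark (a point): The mark: tip of a small pointed steel index, 20 mm wide, on the -y edge of the base plate, its point facing the pointer's path, 28 mm above the bench. It is 44 to 62 mm of jaw travel towards the robot from the pointer's closed place; its tight clip is to be left where it is. The jaw is at the mark when pointer and mark are level along the clamp's x.
- crank (a joint): Angle of the hand crank on the winder box in rad, 0 to 12.57 (end stop), growing clockwise seen from above. It starts between 0 and 2.5. At 0 the crank arm points along the clamp's +x. It drives the travel stop 4.4 mm per rad and stays where it is left; turning it takes about 4 N at the knob.
- knob_mid (a point): Middle of the crank's upright round black knob, 45 mm from the crank axis, z 106 mm over the bench. The knob is 20 to 22 mm in diameter, 40 mm tall (z 82 to 122 mm), and spins freely on its pin, so the gripper need not turn as it goes round; the crank arm below it has its top at z 78 mm.
- stop_top (a point): Top face of the travel stop, in the middle of the clamp: a dark steel cross arm 20 mm thick in x, 34 mm above the bench, on the robot's side of the moving jaw. With the crank at 0 it lets the jaw open only 20 mm; fully wound back (crank at its end) it lets the jaw open 75 mm.
- jar: White plastic jar with a lid, 86 mm diameter, 120 mm tall, beside the clamp. Bystander; origin at the centre of its underside.
- flask: Clear glass bottle with a screw cap, 72 mm diameter, 150 mm tall. Bystander; origin at the centre of its underside.
- beaker: Small glass beaker, 70 mm diameter, 80 mm tall, beside the clamp. Bystander; origin at the centre of its underside.
- vial: Amber sample vial, 22 mm diameter, 45 mm tall, standing on the clamp's base plate beyond the winder box. Bystander; origin at the centre of its underside.
- collar: Steel ring, 26 mm across, 12 mm high, lying on the base plate next to the vial. Bystander; origin at the centre of its underside.
- spanner: Steel spanner, 140 mm long, lying flat on the bench on the robot's side of the clamp. Bystander.
- rack: Grey tube rack, 70 x 140 x 50 mm, with some plastic tubes standing in it (up to 77 mm high), beyond the clamp. Bystander; origin at the centre of its underside.
- column: Spare glass column with square white end fittings, 210 mm long, 34 mm high, lying beyond the clamp. Bystander; origin at the centre of its underside.

How it is judged:
On the way, in this order (a step that is already met when the one before it is completed fails the run):
1. the crank is wound clockwise to its end, the jaw still closed (value of joint crank above 12 rad and value of joint jaw below 0.015 m), for 0.2 s.
2. the jaw is held by its bar with the pointer at the mark (x of pointer in the frame of mark between -0.006 and 0.006 m and contact force between the fingers and bar above 2 N), for 0.5 s.
At the end, for the whole second after the job is handed in: The crank is within 0.57 rad of its end (above 12.0 rad), and the jaw stands still with its pointer within 6 mm of the mark along the clamp, held by the fingers on its bar (more than 2 N) (all of step 2 and value of joint crank above 12 rad and velocity of joint jaw between -0.02 and 0.02 m/s); the arm keeps its last pose, push and grip.
It fails at once if the mark is shifted by more than 4 mm (distance of mark from where it was at the start of the episode above 0.004 m).
It fails at once if a bystander is moved by more than 30 mm or tipped (distance of any of jar, flask, beaker, vial, collar, spanner, rack, column from where it was at the start of the episode above 0.03 m or angle between any of jar, flask, beaker, vial's own z axis and vertical above 0.5 rad).
It also fails if it takes over 61 s, if anything falls off the work surface, if the arm or the gripper's body presses on something with over 40 N, if the wrist force passes 120 N, or if a joint passes its speed limit or range.

## Working session

There is one attempt and no reset: what is moved stays moved. The work goes in short steps, Python scripts to look and compute and a tool call to move; the robot and the scene stay as the last step left them, time stands still between calls to the robot, and variables do not carry over. Pictures are saved under pics/ and viewed, at most 10 in all, crops included, and the job is handed in when it is done.

Besides the shell and the picture viewer there is one more tool, called by a JSON object that holds its "api" and its "payload", one argument or row to a line. arm_command: Moves the arm, as the interface text tells. Its arguments: {"type":"object","properties":{"series":{"type":"array"},"force":{"type":"number"}},"required":["series"]}

```bash
mkdir -p pics; ls
python3 - <<'E'
from station import arm
import cv2, numpy as np
for n in("scene","top"):
    cv2.imwrite(f"pics/{n}0.png",arm.grab_frame(n)); m=arm.camera_model(n); print(n,m["fovy"],m["cx"],m["cy"],np.round(m["pose"],3).tolist(), m.keys())
print(arm.get_state())
E
```

```text
pics
scene 55.319487460685444 322.7860218984873 196.32361799201274 [[-0.586, 0.555, -0.59, 0.979], [0.81, 0.395, -0.434, 0.306], [-0.008, -0.732, -0.681, 0.579], [0.0, 0.0, 0.0, 1.0]] dict_keys(['fovy', 'cx', 'cy', 'pose'])
top 44.60991658782825 322.5466443490781 199.18622024506305 [[0.03, -0.993, 0.116, 0.453], [-0.999, -0.031, -0.012, -0.002], [0.015, -0.115, -0.993, 1.176], [0.0, 0.0, 0.0, 1.0]] dict_keys(['fovy', 'cx', 'cy', 'pose'])
{'t': 0.1, 'q': array([-9.28898743e-01,  3.59296565e-01,  1.11481942e-02, -3.06785695e-04,
       -1.22406881e+00, -2.88133986e-01]), 'qd': array([-0.00062584, -0.00122572,  0.00247189,  0.00340525, -0.00015368,
       -0.00090195]), 'joint_efforts': array([-1.26188821e-03, -5.84164310e+01,  2.93749791e+01,  7.01554924e+00,
        1.01432964e-02, -5.50372965e-05]), 'eef_pos': array([ 0.23370348, -0.63282825,  0.24772775]), 'ee_rot': array([ 3.14014841e+00, -1.27267427e-04, -2.78793342e+00]), 'force': array([-0.24002169, -0.39907888, -0.12988636]), 'moment': array([-0.03398661, -0.0188821 , -0.01032891]), 'gripper_force': 0.0, 'width': 0.08761563874000342}
```

View pics/scene0.png

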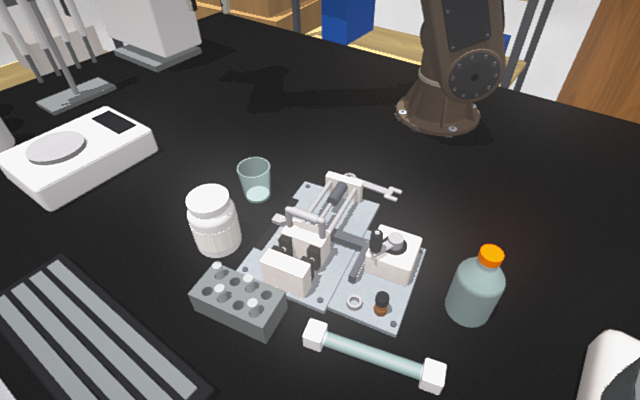

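View pics/top0.png

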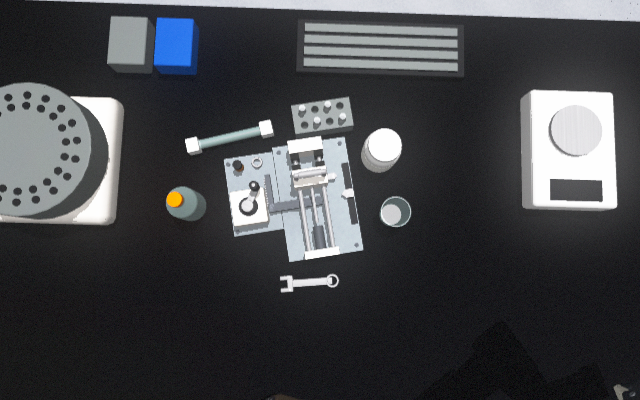

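The scene view shows the clamp centred near (330,250), with the knob at (377,240) and the bar at (305,215). In the top view the knob is at (254,185), the crank axis at (249,206) and the bar near (311,177), with the jar and beaker to its right. I'll enlarge both.

Run:
```python
import cv2
a=cv2.imread("pics/top0.png")[130:270,215:375]; cv2.imwrite("pics/topc.png",cv2.resize(a,None,fx=4.25,fy=4.25,interpolation=cv2.INTER_CUBIC))
a=cv2.imread("pics/scene0.png")[165:340,225:435]; cv2.imwrite("pics/scenec.png",cv2.resize(a,None,fx=3.4,fy=3.4,interpolation=cv2.INTER_CUBIC))
```

```text
(no output)
```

View pics/topc.png

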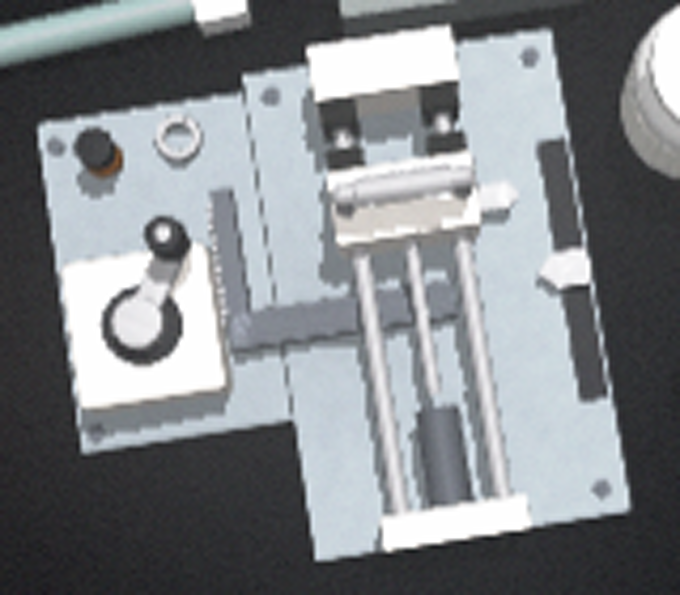

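View pics/scenec.png

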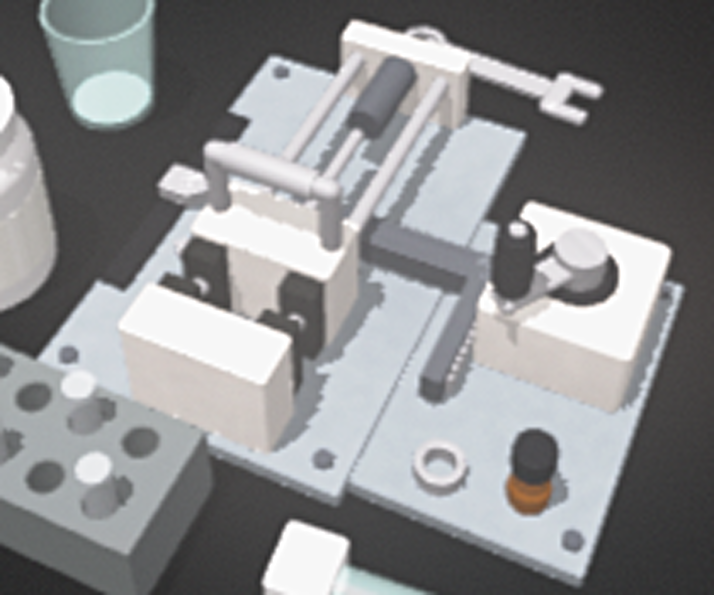

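Both crops read clearly. Top crop: knob top at (163,236), hub at (140,320), bar from (343,193) to (468,177), pointer tip at (518,196), mark tip at (539,272), and the plate corners are visible. Scene crop: knob top at (517,228), bar from (215,150) to (325,188). Next I'll triangulate these.

```bash
cat > h.py <<'E'
import numpy as np
from station import arm
def ray(n,u,v):
    m=arm.camera_model(n); f=200/np.tan(np.radians(m["fovy"]/2)); P=np.array(m["pose"])
    d=P[:3,:3]@[(u-m["cx"])/f,(v-m["cy"])/f,1]; return P[:3,3],d/np.linalg.norm(d)
def plane(n,u,v,z):
    o,d=ray(n,u,v); return o+d*(z-o[2])/d[2]
def tri(a,b):
    (o1,d1),(o2,d2)=ray("top",*a),ray("scene",*b)
    s=np.linalg.lstsq(np.c_[d1,-d2],o2-o1,rcond=None)[0]; p,q=o1+s[0]*d1,o2+s[1]*d2
    return (p+q)/2,np.linalg.norm(p-q)
T=lambda x,y:(215+(x+.5)/4.25-.5,130+(y+.5)/4.25-.5)
S=lambda x,y:(225+(x+.5)/3.4-.5,165+(y+.5)/3.4-.5)
E
python3 - <<'E'
from h import *
np.set_printoptions(precision=4,suppress=True)
L=np.array([[140,90],[140,-90],[-140,-90],[-140,90]])/1000
W=np.array([plane("top",*T(*p),.012)[:2] for p in [(243,73),(552,30),(630,513),(318,560)]])
# w = o + R l
c=W.mean(0); l=L-L.mean(0); w=W-c
yaw=np.arctan2((l[:,0]*w[:,1]-l[:,1]*w[:,0]).sum(),(l*w).sum()); R=np.array([[np.cos(yaw),-np.sin(yaw)],[np.sin(yaw),np.cos(yaw)]])
print("o",c,"yaw",yaw,"res",W-(c+l@R.T)); 
loc=lambda p:(np.array(p)[:2]-c)@R
print("axis",c+R@[0,.15])
for nm,a,b in [("knobtop",(163,236),(517,228)),("barL",(343,194),(325,188)),("barR",(468,177),(215,150)),("pointer",(518,196),(161,182)),("hubtop",(138,318),(582,247))]:
    p,e=tri(T(*a),S(*b)); print(nm,p,"gap",e,"loc",loc(p))
for nm,a,z in [("pointer",(518,196),.028),("mark",(539,272),.028),("hub",(138,318),.085),("knob",(163,236),.122),("barm",(405.5,185.5),.123),("stop",(350,313),.034),("stopface?",(350,295),.034)]:
    p=plane("top",*T(*a),z); print(nm,p,"loc",loc(p))
E
```

```text
o [ 0.5908 -0.0028] yaw 0.18349002297888192 res [[ 0.0006 -0.0001]
 [-0.0012  0.0008]
 [-0.0005  0.0015]
 [ 0.0011 -0.0022]]
axis [0.5634 0.1447]
knobtop [0.6018 0.1361 0.1252] gap 0.0029572943475703415 loc [0.0362 0.1346]
barL [0.628  0.0449 0.1189] gap 0.004080981875909599 loc [0.0453 0.0401]
barR [ 0.6384 -0.0182  0.1173] gap 0.0011716939179364926 loc [ 0.0441 -0.0238]
pointer [ 0.6401 -0.0505  0.0755] gap 0.012968207926887458 loc [ 0.0398 -0.0559]
hubtop [0.5626 0.1533 0.0867] gap 0.0007439146066934912 loc [0.0008 0.1586]
pointer [ 0.6438 -0.0474  0.028 ] loc [ 0.044  -0.0535]
mark [ 0.6012 -0.0602  0.028 ] loc [-0.0002 -0.0584]
hub [0.5626 0.1539 0.085 ] loc [0.0009 0.1592]
knob [0.6015 0.1378 0.122 ] loc [0.0363 0.1363]
barm [0.6316 0.0144 0.123 ] loc [0.0433 0.0095]
stop [0.5742 0.0442 0.034 ] loc [-0.0077  0.0492]
stopface? [0.5843 0.0446 0.034 ] loc [0.0023 0.0478]
```

{"api": "arm_command", "payload": {
  "series": [0, 0, 0, -0.4, 0.4, 0, 1, 0, 0, 0, -0.8, 0.8, 0, 1, 0, 0, 0, -1, 1, 0, 1],
  "force": 30
}}

```text
t: 0.48
eef_pos: [0.2935, -0.5025, 0.2484]
ee_rot: [3.141, 0.0, -2.787]
force: [-0.2, -0.6, -0.3]
width: 0.0872
gripper_force: 0.0
```

{"api": "arm_command", "payload": {
  "series": [0, 0, 0, -0.4, 0.4, 0, 1, 0, 0, 0, -0.8, 0.8, 0, 1, 0, 0, 0, -1, 1, 0, 1]
}}

```text
t: 0.85
eef_pos: [0.3526, -0.3741, 0.2485]
ee_rot: [3.141, 0.0, -2.786]
force: [0.5, -0.9, 0.5]
width: 0.0876
gripper_force: 0.0
```

{"api": "arm_command", "payload": {
  "series": [0, 0, 0, -0.4, 0.4, 0, 1, 0, 0, 0, -0.8, 0.8, 0, 1, 0, 0, 0, -1, 1, 0, 1]
}}

```text
t: 1.23
eef_pos: [0.4119, -0.2456, 0.2485]
ee_rot: [3.141, 0.0, -2.786]
force: [1.0, 0.7, -0.2]
width: 0.0879
gripper_force: 0.0
```

{"api": "arm_command", "payload": {
  "series": [0, 0, 0, -0.4, 0.4, 0, 1, 0, 0, 0, -0.8, 0.8, 0, 1, 0, 0, 0, -1, 1, 0, 1]
}}

```text
t: 1.6
eef_pos: [0.4711, -0.1171, 0.2484]
ee_rot: [3.141, 0.0, -2.786]
force: [0.0, -0.1, 0.5]
width: 0.0875
gripper_force: 0.0
```

{"api": "arm_command", "payload": {
  "series": [0, 0, -0.1, -0.3, 0.3, 0, 1, 0, 0, -0.2, -0.6, 0.6, 0, 1, 0, 0, -0.3, -1, 1, 0, 1, 0, 0, -0.4, -1, 1, 0, 1, 0, 0, -0.5, -1, 1, 0, 1, 0, 0, -0.6, -1, 1, 0, 1, 0, 0, -0.7, -1, 1, 0, 1, 0, 0, -0.8, -1, 1, 0, 1]
}}

```text
t: 2.6
eef_pos: [0.5293, 0.009, 0.2482]
ee_rot: [3.141, -0.0, -1.526]
force: [-0.2, -0.5, -1.0]
width: 0.0878
gripper_force: 0.0
```

{"api": "arm_command", "payload": {
  "series": [0, 0, -0.05, -0.5, -0.3, 0, 0.6, 0, 0, -0.09, -1, -0.6, 0, 0.6, 0, 0, -0.09, -1, -0.6, 0, 0.6, 0, 0, -0.09, -1, -0.6, 0, 0.6]
}}

```text
t: 3.1
eef_pos: [0.5852, 0.1114, 0.2478]
ee_rot: [3.14, -0.0, -1.39]
force: [-0.9, -0.9, -0.0]
width: 0.055
gripper_force: 0.0
```

```bash
cat >> h.py <<'E'
yaw=.1835
def tool(p):
    "shift from the TCP to world p along tool axes, shares of 0.1 m"
    from scipy.spatial.transform import Rotation as Ro
    s=arm.get_state(); return np.round(Ro.from_euler("xyz",s["ee_rot"]).as_matrix().T@(np.array(p)-s["eef_pos"])*10,3), s["ee_rot"][2], s["q"].round(2)
E
python3 -c "
from h import *
print(tool([.6015,.137,.113]))"
```

```text
(array([-0.222, -0.208,  1.348]), np.float64(-1.3895187993468738), array([ 0.52,  0.23, -0.17, -0.  , -1.17, -0.33]))
```

{"api": "arm_command", "payload": {
  "series": [0, 0, 0, -0.22, -0.21, 0, 0.6, 0, 0, 0, -0.22, -0.21, 0.4, 0.6, 0, 0, 0, -0.22, -0.21, 0.8, 0.6, 0, 0, 0, -0.22, -0.21, 1, 0.6, 0, 0, 0, -0.22, -0.21, 1, 0.6]
}}

```text
t: 3.72
eef_pos: [0.601, 0.1353, 0.1473]
ee_rot: [3.138, -0.001, -1.391]
force: [0.1, -1.3, -0.1]
width: 0.0525
gripper_force: 0.0
```

```bash
python3 -c "
from h import *; import cv2
print(tool([.6015,.137,.113]))
a=arm.grab_frame('top')[130:270,215:375]; b=arm.grab_frame('scene')[165:305,300:460]
cv2.imwrite('pics/k.png',cv2.resize(np.hstack([a,b]),None,fx=2.5,fy=2.5,interpolation=cv2.INTER_CUBIC))"
```

```text
(array([-0.016, -0.009,  0.343]), np.float64(-1.3912027311800887), array([ 0.54,  0.35, -0.25, -0.  , -0.97, -0.36]))
```

View pics/k.png

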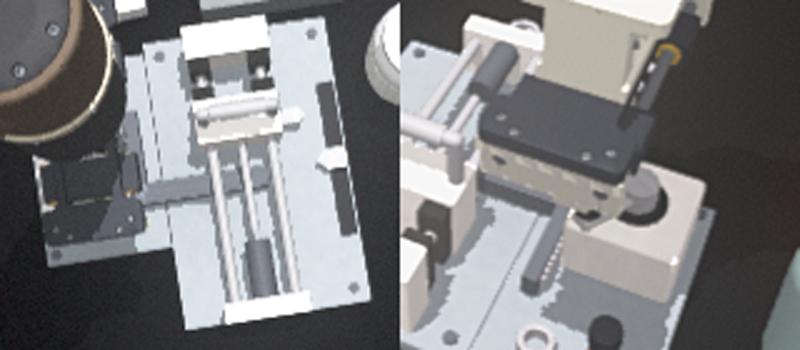

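The gripper sits over the knob, which the far finger hides at about (590,190). The bar and jaw are clear. I'll descend and close.

{"api": "arm_command", "payload": {
  "series": [0, 0, 0, 0, 0, 0.17, 0.6, 0, 0, 0, -0.01, 0, 0.34, 0.6, 0, 0, 0, -0.01, 0, 0.34, 0.6, 0, 0, 0, -0.01, 0, 0.34, 0.1, 0, 0, 0, -0.01, 0, 0.34, 0.1, 0, 0, 0, -0.01, 0, 0.34, 0.1, 0, 0, 0, -0.01, 0, 0.34, 0.1, 0, 0, 0, -0.01, 0, 0.34, 0.1]
}}

```text
t: 4.82
eef_pos: [0.6019, 0.1378, 0.1148]
ee_rot: [3.141, 0.0, -1.39]
force: [-2.7, -0.2, 2.7]
width: 0.0205
gripper_force: 30.0
```

Run:
```python
from h import *
s=arm.get_state(); p=s["eef_pos"]; print(p,s["width"],s["gripper_force"],s["force"])
h=np.array([.5625,.1535]); r=p[:2]-h; print(np.hypot(*r), yaw-np.arctan2(r[1],r[0]))
```

```text
[0.60192857 0.13775258 0.11484511] 0.020491037072518255 30.000401716679335 [-2.74124312 -0.23734492  2.6837958 ]
0.04245695542152063 0.5634814102876684
```

```bash
cat >> h.py <<'E'
def circ(a0,da,n=8,r=.45):
    for k in range(1,n+1):
        a=a0+k*da; print(f"0, 0, 0, {r*(np.sin(a)-np.sin(a0)):.3f}, {-r*(np.cos(a)-np.cos(a0)):.3f}, 0, 0.1,",end=" ")
    print(a)
E
python3 -c "
from h import *
circ(.563,.2)"
```

```text
0, 0, 0, 0.071, 0.055, 0, 0.1, 0, 0, 0, 0.129, 0.124, 0, 0.1, 0, 0, 0, 0.173, 0.202, 0, 0.1, 0, 0, 0, 0.200, 0.288, 0, 0.1, 0, 0, 0, 0.210, 0.377, 0, 0.1, 0, 0, 0, 0.202, 0.467, 0, 0.1, 0, 0, 0, 0.176, 0.553, 0, 0.1, 0, 0, 0, 0.133, 0.632, 0, 0.1, 2.1630000000000003
```

{"api": "arm_command", "payload": {
  "series": [0, 0, 0, 0.07, 0.055, 0, 0.1, 0, 0, 0, 0.13, 0.125, 0, 0.1, 0, 0, 0, 0.17, 0.2, 0, 0.1, 0, 0, 0, 0.2, 0.29, 0, 0.1]
}}

```text
t: 5.32
eef_pos: [0.5776, 0.1128, 0.1149]
ee_rot: [-3.14, 0.0, -1.39]
force: [3.3, 5.0, 0.4]
width: 0.0204
gripper_force: 30.0
```

{"api": "arm_command", "payload": {
  "series": [0, 0, 0, 0.01, 0.09, 0, 0.1, 0, 0, 0, 0, 0.18, 0, 0.1, 0, 0, 0, -0.025, 0.265, 0, 0.1, 0, 0, 0, -0.065, 0.345, 0, 0.1]
}}

```text
t: 5.82
eef_pos: [0.5418, 0.1131, 0.1149]
ee_rot: [-3.141, -0.0, -1.39]
force: [4.7, 2.0, 1.9]
width: 0.0203
gripper_force: 30.0
```

```bash
cat >> h.py <<'E'
def fit(P):
    "circle of radius 45 mm through xy points (least squares)"
    from scipy.optimize import least_squares
    P=np.array(P); f=least_squares(lambda c:np.hypot(*(P-c).T)-.045,[.5615,.1535]); c=f.x; d=P-c
    return c, f.fun*1000, yaw-np.arctan2(d[:,1],d[:,0])
E
python3 -c "
from h import *
s=arm.get_state(); print(s['eef_pos'],s['force'],s['width'])"
```

```text
[0.54184103 0.11311236 0.11487065] [4.66220801 2.04205783 1.91705119] 0.020318110381439335
```

```bash
python3 -c "
from h import *
c,r,a=fit([(.6019,.1378),(.5776,.1128),(.5418,.1131)]); print(c,r,a)
circ(a[-1],.25)"
```

```text
[0.56001917 0.15423711] [-0.00908611  0.01243688 -0.0088911 ] [0.55750108 1.35303789 2.171221  ]
0, 0, 0, -0.074, 0.084, 0, 0.1, 0, 0, 0, -0.167, 0.147, 0, 0.1, 0, 0, 0, -0.273, 0.185, 0, 0.1, 0, 0, 0, -0.385, 0.196, 0, 0.1, 0, 0, 0, -0.495, 0.178, 0, 0.1, 0, 0, 0, -0.599, 0.134, 0, 0.1, 0, 0, 0, -0.688, 0.066, 0, 0.1, 0, 0, 0, -0.757, -0.022, 0, 0.1, 4.171221003248598
```

{"api": "arm_command", "payload": {
  "series": [0, 0, 0, -0.075, 0.085, 0, 0.1, 0, 0, 0, -0.165, 0.145, 0, 0.1, 0, 0, 0, -0.275, 0.185, 0, 0.1, 0, 0, 0, -0.385, 0.195, 0, 0.1, 0, 0, 0, -0.495, 0.18, 0, 0.1, 0, 0, 0, -0.6, 0.135, 0, 0.1, 0, 0, 0, -0.69, 0.065, 0, 0.1, 0, 0, 0, -0.755, -0.02, 0, 0.1]
}}

```text
t: 6.82
eef_pos: [0.5289, 0.1873, 0.1146]
ee_rot: [3.138, -0.002, -1.39]
force: [-1.8, -5.9, 9.6]
width: 0.0203
gripper_force: 30.0
```

```bash
python3 -c "
from h import *
p=arm.get_state()['eef_pos'][:2]
c,r,a=fit([(.6019,.1378),(.5776,.1128),(.5418,.1131),p]); print(c,r,a)
a=4.171
for i in range(4): circ(a,.27); a+=8*.27"
```

```text
[0.55989562 0.15431525] [0.13447848 0.13270199 0.01275603 0.25116371] [ 0.55811259  1.35119408  2.16800839 -2.1420888 ]
0, 0, 0, -0.048, -0.111, 0, 0.1, 0, 0, 0, -0.064, -0.231, 0, 0.1, 0, 0, 0, -0.048, -0.351, 0, 0.1, 0, 0, 0, -0.001, -0.463, 0, 0.1, 0, 0, 0, 0.075, -0.557, 0, 0.1, 0, 0, 0, 0.173, -0.628, 0, 0.1, 0, 0, 0, 0.286, -0.671, 0, 0.1, 0, 0, 0, 0.407, -0.681, 0, 0.1, 6.331
0, 0, 0, 0.119, 0.022, 0, 0.1, 0, 0, 0, 0.228, 0.075, 0, 0.1, 0, 0, 0, 0.319, 0.155, 0, 0.1, 0, 0, 0, 0.385, 0.257, 0, 0.1, 0, 0, 0, 0.422, 0.372, 0, 0.1, 0, 0, 0, 0.426, 0.493, 0, 0.1, 0, 0, 0, 0.399, 0.611, 0, 0.1, 0, 0, 0, 0.340, 0.717, 0, 0.1, 8.491
0, 0, 0, -0.084, 0.087, 0, 0.1, 0, 0, 0, -0.189, 0.148, 0, 0.1, 0, 0, 0, -0.306, 0.179, 0, 0.1, 0, 0, 0, -0.427, 0.178, 0, 0.1, 0, 0, 0, -0.544, 0.144, 0, 0.1, 0, 0, 0, -0.647, 0.080, 0, 0.1, 0, 0, 0, -0.729, -0.008, 0, 0.1, 0, 0, 0, -0.785, -0.116, 0, 0.1, 10.651
0, 0, 0, -0.025, -0.118, 0, 0.1, 0, 0, 0, -0.018, -0.239, 0, 0.1, 0, 0, 0, 0.021, -0.354, 0, 0.1, 0, 0, 0, 0.090, -0.454, 0, 0.1, 0, 0, 0, 0.182, -0.532, 0, 0.1, 0, 0, 0, 0.293, -0.583, 0, 0.1, 0, 0, 0, 0.412, -0.602, 0, 0.1, 0, 0, 0, 0.533, -0.589, 0, 0.1, 12.811
```

{"api": "arm_command", "payload": {
  "series": [0, 0, 0, -0.05, -0.11, 0, 0.1, 0, 0, 0, -0.065, -0.23, 0, 0.1, 0, 0, 0, -0.05, -0.35, 0, 0.1, 0, 0, 0, 0, -0.465, 0, 0.1, 0, 0, 0, 0.075, -0.555, 0, 0.1, 0, 0, 0, 0.175, -0.63, 0, 0.1, 0, 0, 0, 0.285, -0.67, 0, 0.1, 0, 0, 0, 0.405, -0.68, 0, 0.1]
}}

```text
t: 7.82
eef_pos: [0.6045, 0.1617, 0.1148]
ee_rot: [-3.141, 0.001, -1.389]
force: [-0.6, 4.4, 6.5]
width: 0.0205
gripper_force: 30.0
```

{"api": "arm_command", "payload": {
  "series": [0, 0, 0, 0.12, 0.02, 0, 0.1, 0, 0, 0, 0.23, 0.075, 0, 0.1, 0, 0, 0, 0.32, 0.155, 0, 0.1, 0, 0, 0, 0.385, 0.255, 0, 0.1, 0, 0, 0, 0.42, 0.37, 0, 0.1, 0, 0, 0, 0.425, 0.495, 0, 0.1, 0, 0, 0, 0.4, 0.61, 0, 0.1, 0, 0, 0, 0.34, 0.715, 0, 0.1]
}}

```text
t: 8.82
eef_pos: [0.54, 0.114, 0.1148]
ee_rot: [-3.141, -0.0, -1.39]
force: [5.1, 0.4, 4.1]
width: 0.0207
gripper_force: 30.0
```

```bash
python3 -c "
from h import *
p=arm.get_state()['eef_pos'][:2]
c,r,a=fit([(.6019,.1378),(.5776,.1128),(.5418,.1131),(.5289,.1873),p]); print(c,r,a)
circ(8.491,.27); circ(10.651,.24)"
```

```text
[0.55990736 0.15433352] [ 0.13024306  0.14490835  0.03420768  0.25754445 -0.02760506] [ 0.5585846   1.35159209  2.16808399 -2.14208036  2.21310864]
0, 0, 0, -0.084, 0.087, 0, 0.1, 0, 0, 0, -0.189, 0.148, 0, 0.1, 0, 0, 0, -0.306, 0.179, 0, 0.1, 0, 0, 0, -0.427, 0.178, 0, 0.1, 0, 0, 0, -0.544, 0.144, 0, 0.1, 0, 0, 0, -0.647, 0.080, 0, 0.1, 0, 0, 0, -0.729, -0.008, 0, 0.1, 0, 0, 0, -0.785, -0.116, 0, 0.1, 10.651
0, 0, 0, -0.024, -0.105, 0, 0.1, 0, 0, 0, -0.022, -0.213, 0, 0.1, 0, 0, 0, 0.005, -0.317, 0, 0.1, 0, 0, 0, 0.056, -0.412, 0, 0.1, 0, 0, 0, 0.128, -0.492, 0, 0.1, 0, 0, 0, 0.218, -0.552, 0, 0.1, 0, 0, 0, 0.319, -0.590, 0, 0.1, 0, 0, 0, 0.426, -0.602, 0, 0.1, 12.571
```

{"api": "arm_command", "payload": {
  "series": [0, 0, 0, -0.085, 0.085, 0, 0.1, 0, 0, 0, -0.19, 0.15, 0, 0.1, 0, 0, 0, -0.305, 0.18, 0, 0.1, 0, 0, 0, -0.425, 0.18, 0, 0.1, 0, 0, 0, -0.545, 0.145, 0, 0.1, 0, 0, 0, -0.645, 0.08, 0, 0.1, 0, 0, 0, -0.73, -0.01, 0, 0.1, 0, 0, 0, -0.785, -0.115, 0, 0.1]
}}

```text
t: 9.82
eef_pos: [0.5358, 0.1926, 0.1146]
ee_rot: [3.138, -0.002, -1.39]
force: [-1.6, -4.3, 11.5]
width: 0.021
gripper_force: 30.0
```

{"api": "arm_command", "payload": {
  "series": [0, 0, 0, -0.025, -0.105, 0, 0.1, 0, 0, 0, -0.02, -0.215, 0, 0.1, 0, 0, 0, 0.005, -0.315, 0, 0.1, 0, 0, 0, 0.055, -0.41, 0, 0.1, 0, 0, 0, 0.13, -0.49, 0, 0.1, 0, 0, 0, 0.22, -0.55, 0, 0.1, 0, 0, 0, 0.32, -0.59, 0, 0.1, 0, 0, 0, 0.42, -0.6, 0, 0.1]
}}

```text
t: 10.82
eef_pos: [0.604, 0.1642, 0.1148]
ee_rot: [-3.141, 0.002, -1.389]
force: [0.9, 3.9, 6.9]
width: 0.0206
gripper_force: 30.0
```

{"api": "arm_command", "payload": {
  "series": [0, 0, 0, 0.02, 0, 0, 0.1, 0, 0, 0, 0.02, 0, 0, 0.1, 0, 0, 0, 0.02, 0, 0, 0.1]
}}

```text
t: 11.2
eef_pos: [0.6042, 0.1625, 0.1148]
ee_rot: [-3.141, 0.002, -1.389]
force: [0.9, 4.9, 5.9]
width: 0.0202
gripper_force: 30.0
```

```bash
python3 -c "
from h import *
s=arm.get_state();p=s['eef_pos'][:2]-[.5599,.1543]; print(np.hypot(*p),yaw-np.arctan2(p[1],p[0])+4*np.pi,s['force'])"
```

```text
0.04510042724566597 12.566453990322158 [0.8674782  4.89510373 5.91229772]
```

{"api": "arm_command", "payload": {
  "series": [0, 0, 0, 0.03, 0, 0, 0.1, 0, 0, 0, 0.05, 0, 0, 0.1, 0, 0, 0, 0.05, 0, 0, 0.1]
}}

```text
t: 11.58
eef_pos: [0.6045, 0.1616, 0.1148]
ee_rot: [-3.139, 0.007, -1.389]
force: [-5.0, 22.0, 7.3]
width: 0.0205
gripper_force: 30.0
```

The force rose to 22 N with almost no movement, so the crank is at its end stop. I'll relax the push, release and lift.

{"api": "arm_command", "payload": {
  "series": [0, 0, 0, -0.05, 0, 0, 0.1, 0, 0, 0, -0.05, 0, 0, 0.6, 0, 0, 0, -0.05, 0, 0, 0.6, 0, 0, 0, -0.05, 0, 0, 0.6, 0, 0, 0, -0.05, 0, -0.3, 0.6, 0, 0, 0, -0.05, 0, -0.7, 0.6, 0, 0, 0, -0.05, 0, -0.7, 0.6]
}}

```text
t: 12.45
eef_pos: [0.606, 0.1608, 0.1878]
ee_rot: [-3.137, 0.001, -1.39]
force: [0.5, 0.9, -0.5]
width: 0.0524
gripper_force: 0.0
```

Run:
```python
from h import *; import cv2
a=arm.grab_frame('top'); cv2.imwrite('pics/top1.png',a); b=arm.grab_frame('scene'); cv2.imwrite('pics/scene1.png',b)
a=cv2.resize(a[130:270,215:375],None,fx=2.5,fy=2.5,interpolation=cv2.INTER_CUBIC)
b=cv2.resize(b[165:305,275:435],None,fx=2.5,fy=2.5,interpolation=cv2.INTER_CUBIC); cv2.imwrite('pics/b.png',np.hstack([a,b]))
print(tool([.6325,.0136,.118]))
```

```text
(array([ 1.494, -0.016,  0.664]), np.float64(-1.3906064420571145), array([ 0.57,  0.32, -0.19, -0.  , -1.06, -0.39]))
```

View pics/b.png

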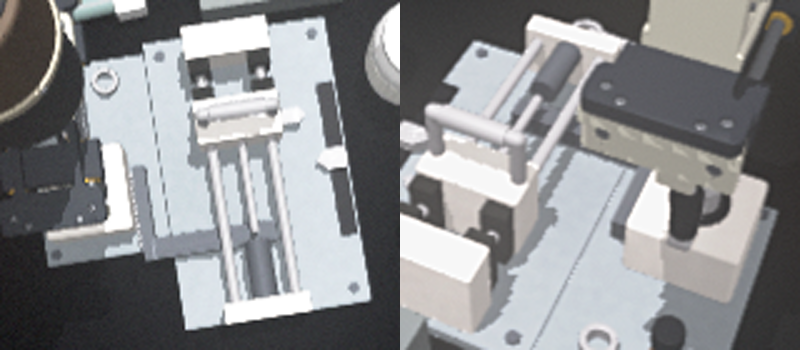

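The travel stop has moved back against the spring housing, near (255,240), and the knob now points away along +x. The bar is still at (235,108) in the left half, with the jaw closed. Next is the bar.

{"api": "arm_command", "payload": {
  "series": [0, 0, 0, 0.4, 0, 0, 0.7, 0, 0, 0, 0.8, 0, 0, 0.7, 0, 0, 0, 1, 0, 0, 0.7]
}}

```text
t: 12.92
eef_pos: [0.6219, 0.0602, 0.1831]
ee_rot: [3.139, -0.0, -1.391]
force: [-1.0, 0.3, -0.0]
width: 0.0614
gripper_force: 0.0
```

{"api": "arm_command", "payload": {
  "series": [0, 0, 0, 0.3, -0.015, 0, 0.7, 0, 0, 0, 0.495, -0.015, 0, 0.7, 0, 0, 0, 0.495, -0.015, 0.2, 0.7, 0, 0, 0, 0.495, -0.015, 0.45, 0.7, 0, 0, 0, 0.495, -0.015, 0.66, 0.7, 0, 0, 0, 0.495, -0.015, 0.66, 0.7]
}}

```text
t: 13.68
eef_pos: [0.6316, 0.0136, 0.1165]
ee_rot: [3.137, -0.0, -1.39]
force: [0.5, -0.4, 0.3]
width: 0.0615
gripper_force: 0.0
```

```bash
python3 -c "
from h import *
print(tool([.6325,.0136,.118]),arm.get_state()['force'])"
```

```text
(array([ 0.001, -0.009, -0.015]), np.float64(-1.3900628891948452), array([ 0.33,  0.4 , -0.25, -0.  , -0.93, -0.15])) [ 0.53103074 -0.39854571  0.30698842]
```

Now I'll close on the bar with 40 N.

{"api": "arm_command", "payload": {
  "series": [0, 0, 0, 0, 0, 0, 0, 0, 0, 0, 0, 0, 0, 0, 0, 0, 0, 0, 0, 0, 0, 0, 0, 0, 0, 0, 0, 0, 0, 0, 0, 0, 0, 0, 0, 0, 0, 0, 0, 0, 0, 0],
  "force": 40
}}

```text
t: 14.42
eef_pos: [0.6325, 0.0137, 0.1187]
ee_rot: [3.141, -0.0, -1.39]
force: [-2.9, -0.1, 3.0]
width: 0.0145
gripper_force: 40.0
```

```bash
python3 -c "
from h import *
print(arm.get_state()['eef_pos'])
# travel from initial pictures, top: compare edges of pointer and mark
import cv2
a=cv2.imread('pics/top0.png')[160:215,325:370]
cv2.imwrite('pics/pm.png',cv2.resize(a,None,fx=12,fy=10.9,interpolation=cv2.INTER_CUBIC))"
```

```text
[0.63251333 0.01370835 0.11867426]
```

View pics/pm.png

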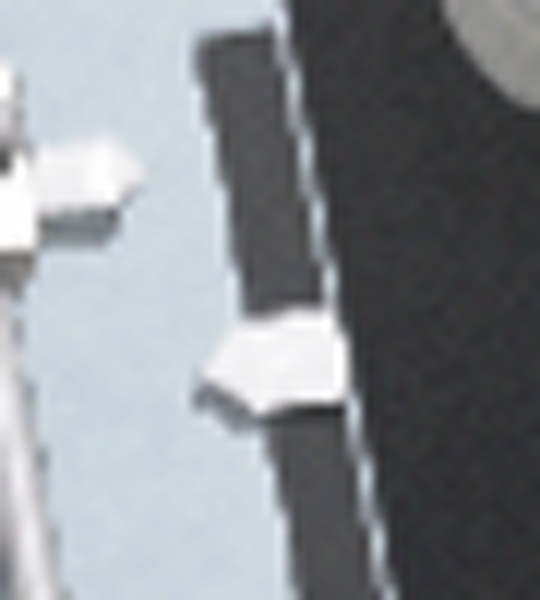

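The bar is gripped. The picture shows the pointer tip at full-frame pixel (336.5,175.8) and the mark tip at (341.3,193.6), which gives about 44 mm of travel. I'll pull along tool +y.

{"api": "arm_command", "payload": {
  "series": [0, 0, 0, 0, 0.07, 0, 0, 0, 0, 0, 0, 0.14, 0, 0, 0, 0, 0, 0, 0.21, 0, 0, 0, 0, 0, 0, 0.28, 0, 0, 0, 0, 0, 0, 0.35, 0, 0, 0, 0, 0, 0, 0.42, 0, 0, 0, 0, 0, 0, 0.44, 0, 0, 0, 0, 0, 0, 0.44, 0, 0]
}}

```text
t: 15.42
eef_pos: [0.5916, 0.0061, 0.1188]
ee_rot: [-3.137, -0.0, -1.389]
force: [9.1, -1.7, -6.4]
width: 0.0149
gripper_force: 40.0
```

Run:
```python
from h import *; import cv2
a=arm.grab_frame('top'); cv2.imwrite('pics/top2.png',a); b=arm.grab_frame('scene'); cv2.imwrite('pics/scene2.png',b)
cv2.imwrite('pics/pm2.png',np.hstack([cv2.resize(a[165:215,310:365],(396,360),interpolation=cv2.INTER_CUBIC),cv2.resize(b[165:220,260:320],(393,360),interpolation=cv2.INTER_CUBIC)]))
s=arm.get_state(); print(s['eef_pos'],(s['eef_pos'][:2]-[.6325,.0137])@[np.cos(yaw),np.sin(yaw)],s['force'],s['width'])
p,m=[plane("top",u,v,.028)[:2] for u,v in [(336.5,175.8),(341.3,193.6)]]; print((p-m)@[np.cos(yaw),np.sin(yaw)])
```

```text
[0.5917442  0.00612538 0.11880152] -0.041453706996601815 [ 8.58326003 -1.47986745 -5.8745911 ] 0.014725573662488785
0.0439957586594448
```

View pics/pm2.png

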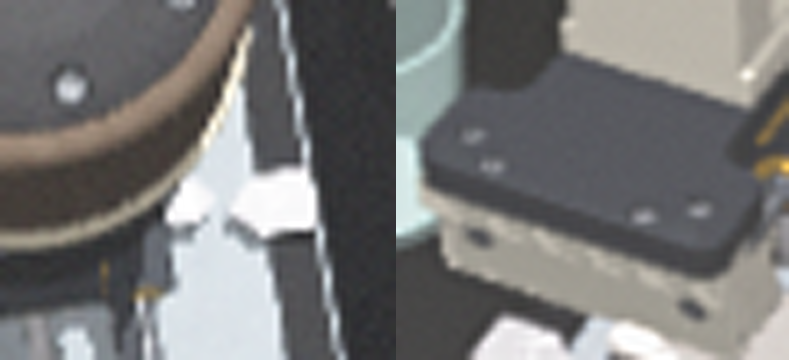

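The pointer tip (right edge at crop (212,195)) is still slightly beyond the mark tip at (230,207), by roughly 4 mm along the clamp. I'll pull a little more and measure with masks.

{"api": "arm_command", "payload": {
  "series": [0, 0, 0, 0, 0.02, 0, 0, 0, 0, 0, 0, 0.04, 0, 0, 0, 0, 0, 0, 0.04, 0, 0, 0, 0, 0, 0, 0.04, 0, 0]
}}

```text
t: 16.02
eef_pos: [0.5879, 0.0054, 0.1188]
ee_rot: [-3.137, -0.0, -1.389]
force: [8.9, -2.2, -6.0]
width: 0.0149
gripper_force: 40.0
```

Run:
```python
from h import *; import cv2
cy=np.array([np.cos(yaw),np.sin(yaw)])
a=arm.grab_frame('top'); cv2.imwrite('pics/top3.png',a)
s=arm.get_state(); print('travel',(s['eef_pos'][:2]-[.6325,.0137])@cy,s['force'],s['gripper_force'])
for u,v in [(339.4,192.1),(341.9,193.75)]: print(plane('top',u,v,.028)[:2]@cy)
# tips: extreme points of white regions, in 4x upsampled crop
def tips(f,y0,y1):
    g=cv2.resize(cv2.imread(f)[y0:y1,325:365],None,fx=8,fy=8,interpolation=cv2.INTER_CUBIC)
    m=(g.min(2)>222).astype(np.uint8); n,l,st,c=cv2.connectedComponentsWithStats(m)
    for i in range(1,n):
        if st[i,4]<300: continue
        ys,xs=np.nonzero(l==i)
        for nm,k in(("L",xs<=xs.min()+3),("R",xs>=xs.max()-3)):
            u,v=325+(xs[k].mean()+.5)/8-.5,y0+(ys[k].mean()+.5)/8-.5; p=plane('top',u,v,.028)[:2]
            print(f,i,st[i,4],nm,round(u,2),round(v,2),'along x',round(p@cy,4),'y',round(p@[-cy[1],cy[0]],4))
tips('pics/top0.png',165,205); tips('pics/top3.png',180,205)
a=a[175:210,325:365]; cv2.imwrite('pics/pm3.png',cv2.resize(a,None,fx=14,fy=14,interpolation=cv2.INTER_CUBIC))
```

```text
travel -0.04528863367965945 [ 9.18697426 -1.39105473 -5.82821476] 39.99448835849762
0.5844623735028186
0.5796607675122443
pics/top0.png 2 4132 L 324.75 179.06 along x 0.6207 y -0.1351
pics/top0.png 2 4132 R 336.09 175.16 along x 0.6259 y -0.1633
pics/top0.png 5 4571 L 341.93 193.34 along x 0.5806 y -0.1702
pics/top0.png 5 4571 R 352.86 193.14 along x 0.5772 y -0.196
pics/top0.png 6 665 L 324.75 196.42 along x 0.5795 y -0.1287
pics/top0.png 6 665 R 326.45 202.98 along x 0.5634 y -0.1303
pics/top3.png 1 383 L 341.06 182.1 along x 0.6076 y -0.1724
pics/top3.png 1 383 R 342.75 182.04 along x 0.6071 y -0.1764
pics/top3.png 3 5381 L 341.3 192.85 along x 0.582 y -0.1689
pics/top3.png 3 5381 R 352.98 193.19 along x 0.577 y -0.1962
pics/top3.png 8 1872 L 333.83 196.09 along x 0.577 y -0.1501
pics/top3.png 8 1872 R 339.93 194.29 along x 0.5791 y -0.1651
```

View pics/pm3.png

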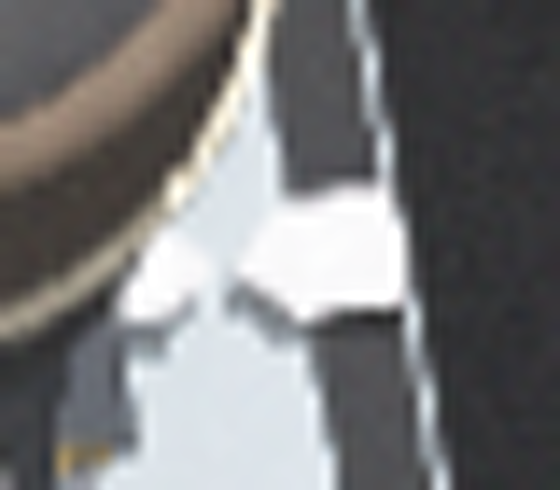

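The two tips are level (crop row 268 for both), and the estimates agree to about 2 mm, inside the 6 mm tolerance. I'll hold for a second and hand in.

{"api": "arm_command", "payload": {
  "series": [0, 0, 0, 0, 0, 0, 0, 0, 0, 0, 0, 0, 0, 0, 0, 0, 0, 0, 0, 0, 0, 0, 0, 0, 0, 0, 0, 0, 0, 0, 0, 0, 0, 0, 0, 0, 0, 0, 0, 0, 0, 0, 0, 0, 0, 0, 0, 0, 0, 0, 0, 0, 0, 0, 0, 0]
}}

```text
t: 17.08
eef_pos: [0.588, 0.0054, 0.1188]
ee_rot: [-3.137, -0.0, -1.389]
force: [9.3, -1.5, -7.5]
width: 0.0149
gripper_force: 40.0
```

```bash
python3 -c "
from station import arm
s=arm.get_state(); print(s['t'],s['eef_pos'],s['gripper_force'])
print(arm.job_done())"
```

```text
17.075 [0.58796032 0.00541633 0.1188021 ] 39.99443829059601
the job is handed in; nothing more can be done
None
```

I wound the crank clockwise to its end stop, pulled the jaw open about 45 mm so its pointer is level with the mark (within about 2–3 mm), and handed the job in at 17 s with the gripper still holding the bar; no verdict was returned.

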